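Fit the tube block in the thermal mixer

TASK

Fit the aluminium block that has the many small tube holes into the pocket of the thermal mixer: hook its wide tongue under the lip at the back of the pocket, then press the other end down until the sprung catch snaps over it, so that the block sits flat and fully home. Leave the block with the big holes, the bottle and the timer where they are.

Things in the scene. Friction and masses are not known exactly. Their poses are not given: they have to be found in the camera images.
- block_24: the block to fit: plain aluminium block 90 x 58 x 50 mm (x, y, z), about 0.45 kg, with 24 small holes (4 x 6, 10.5 mm wide) in its top. Origin: centre of its underside, z up. Its lowest 4.5 mm are set in by 1.5 mm all round. Grasp it across y (58 mm) with the fingertips 20 mm or more above its underside: the lowest 16 mm go into the pocket
- tongue_wide (a point): lower outer edge (middle) of the wide tongue at the foot of block_24's +x end, 53 mm from the block's origin along x; the tongue is 44 mm wide, 7 mm thick from the underside up and stands out 8 mm. Axes as the block's
- tongue_narrow (a point): lower outer edge (middle) of the narrow tongue at the foot of block_24's -x end, at x = -50 mm; 24 mm wide, 7 mm thick, stands out 5 mm. Axes as the block's
- block_6: the other block, to be left alone: the same outside shape and size as block_24, with 6 big holes (2 x 3, 23.5 mm wide) in its top. Origin and axes as for block_24. Which of the two stands nearer the mixer varies
- mixer: thermal mixer, fixed to the bench: white housing 230 x 164 mm, 62 mm high, with a sloping panel at its -x end; on it a dark metal platform (140 x 86 mm, top face 84 mm above the bench) with the pocket. Origin: on the bench under the housing, which reaches from x = -125 to +105 mm; +x points from the panel to the back
- seat (a point): centre of the pocket floor, 68 mm above the bench, axes as the mixer's. A block that is home has its origin here, wide tongue to +x. Pocket 16 mm deep; side walls at y = -30.5 and +30.5 mm; front wall at x = -47.2 mm with a gap 29 mm wide for narrow tongue and catch; at the back the lip's edge at x = +46 mm
- lip (a point): middle of the lower edge of the lip, 46 mm behind and 10 mm above the seat. Lip 6 mm thick; under it a slot 48 mm wide, 10 mm high, 8 mm deep. A level block cannot be lowered in, as the wide tongue lands on the lip: it has to come in tilted 10 to 20 degrees, +x end low
- catch_nose (a point): tip of the catch's sloping steel nose (22 mm wide), 46 mm before and 11 mm above the seat; the nose reaches 20 mm above the seat. A hooked block let down rests with its narrow tongue on the nose, about 9 degrees tilted; 10 to 15 N pressed down on the -x end of its top drive the catch back until it snaps over the tongue
- catch (a joint): slide of the sprung catch toward the panel (m): 0 = forward, up to 0.007 = pushed back; below 0.0025 with the block flat: snapped over its narrow tongue
- bottle_media: bystander: glass bottle with screw cap, 68 mm wide, 135 mm high, origin at the centre of its underside
- timer: bystander: flat bench timer 68 x 68 x 19 mm, origin at the centre of its underside

How it is judged (in metres and radians):
At the end, for the whole second after the job is handed in: block_24 lies at rest in the pocket: its origin within 4 mm (level) and 2 mm (height) of the seat, its top level within 0.025 rad, its x axis along the mixer's within 0.06 rad with the wide tongue under the lip, and the catch forward again (below 2.5 mm) over its narrow tongue (horizontal distance between block_24 and seat below 0.004 m and z of block_24 in the frame of seat below 0.002 m and angle between block_24's own z axis and vertical below 0.025 rad and angle between the x axis of block_24 and the x axis of seat, either way round below 0.06 rad and x of lip in the frame of block_24 above 0 m and value of joint catch below 0.0025 m and linear speed of block_24 below 0.01 m/s); the robot touches nothing.
It fails at once if the other block is moved by more than 25 mm (distance of block_6 from where it was at the start of the episode above 0.025 m).
It fails at once if the bottle is moved by more than 25 mm (distance of bottle_media from where it was at the start of the episode above 0.025 m).
It fails at once if the timer is moved by more than 25 mm (distance of timer from where it was at the start of the episode above 0.025 m).
It also fails if it takes over 45 s, if anything falls off the work surface, if the arm or the gripper's body presses on something with over 40 N, if the wrist force passes 120 N, or if a joint passes its speed limit or range.

ROBOT

A 6-joint arm with a two-finger parallel gripper is mounted at the origin on a cart in front of the work surface, level with it; the furniture and walls round the work are solid. World frame = base frame: x ahead of the robot, y to its left, z up, the work surface at z = 0. Lengths are in m, angles in degrees, forces in N, time in s.
With the tool pointing down it reaches from about 0.375 to 0.9 m from the base axis. Payload 3.1 kg.
Tool frame: the origin (TCP) lies on the centre line of the jaws, within the pads' length; the fingertips stand 8 mm ahead of it and the grasp point (between the pads) lies 11 mm behind it; z points along the fingers, y is the direction in which the jaws open and shut (so a half turn about z gives the same grasp; the last joint's range is limited). The gripper opens to 87 mm and grips with 3 to 60 N. Pads are 19 mm wide; open, the fingers measure 117 mm over their backs; the gripper's body (75 mm by 190 mm) begins 51 mm behind the grasp point.
Start: joints at [61.793, 30.224, 82.088, -0, 67.689, -10.227], TCP at [0.193, 0.594, 0.231] pointing down, gripper open.
Joint ranges: [-176.69, 176.69], [-43.24, 126.21], [12.49, 139.97], [-82, 262], [0, 151.66], [-163.58, 163.58]. Speed limits (degrees/s): [159.86, 159.86, 180, 180, 180, 180].

INTERFACE

Orientations are given as a 3x3 rotation matrix whose columns are the frame's x, y, z axes.
In Python, from rig import * gives the robot as it stands. The module is installed in compiled form; this text tells all that it offers.
- The arm moves only by the tool arm_command, never from a script. Its argument "commands" is a list of rows, each an object with "translation": the shift along the tool's x, y, z scaled (see below), a list of three; "dr": the turn, a rotation vector about the tool's x, y, z scaled (see below), a list of three; "jaw": the closure, from 0 (fully open) to 1 (shut). In form: [{"translation": [x, y, z], "dr": [ax, ay, az], "jaw": jaw}, ...]. A call has 1 to 12 rows; each row shifts and turns the commanded pose from where the row before left it, along the tool's axes as they then stand; what a row does not reach is not made up. The controller multiplies each number of a shift by 25 mm and each number of a turn by 6 degrees. A row lasts 1/12 s, in which the tool goes at most 41.7 mm and 7.16 degrees, less where a joint would pass 70% of its speed; a pose out of reach is approached as far as the arm can. A call with a number of a shift or a turn outside -1 to 1 is refused whole. A call with a gripper value outside its range is refused whole. The fingers move at their own pace and stop on an object; the grip force is fixed at half the most. Time passes only in rows, so rows that do not move let the fingers close. It gives the time, the measured TCP pose, the force and the opening at its end, in the units of the state.
- read_state(): the state, without advancing time (a new reading comes with each control period).
- capture(name): name is "side" or "top" or "wrist"; returns (picture, depth): 400x640x3 uint8, red, green, blue; 400x640 float32, m along the optical axis (not along the pixel's ray), 0 where there is no reading.
- camera_model(name): a dict with "intrinsics" (3x3 intrinsics, pixels), "k1" (the pictures are not rectified: a ray, as slopes to the right and down, at radius r is drawn at 1 + k1 r^2 times it, then the intrinsics apply), "pose" (4x4, takes a point from camera to world coordinates); the wrist camera has in their place "mount" (4x4, takes a point from camera to tool coordinates, whose origin is the TCP and whose axes are the flange's). Camera axes: x right, y down, z forward; pixel columns grow to the right and rows downward; lengths in m; the calibration is good to about 2 mm. A picture is of the moment at which its call begins: read the wrist's pose just before it. camera_model takes no time and is no camera call.
- hand_in(): hands the job in, once; it reports no verdict.
The state is a dict: "time_s": time; "joint_positions": joint angles; "qvel": joint speeds; "tau": joint torques, N m; "position": TCP position; "tcp_rot": TCP orientation; "force": force on the tool from outside, world axes, zero at the start; "moment": the same for the moment, N m; "opening": opening from 0.0 (shut) to 1.0 (fully open).
Only numpy, scipy, OpenCV 4.12 (cv2) and the standard library are available. Lean on these libraries where they do the work, as an engineer would, in place of code of your own. Each camera call takes 0.05 s, during which the arm holds its last target.

## Working session

There is one attempt and no reset: what is moved stays moved. The work goes in short steps, Python scripts to look and compute and a tool call to move; the robot and the scene stay as the last step left them, time stands still between calls to the robot, and variables do not carry over. Pictures are saved under pics/ and viewed, and the job is handed in when it is done.

Besides the shell and the picture viewer there is one more tool, called after "Emit:" as name(argument=value, ...) on one line, values as JSON. arm_command: Moves the arm, as the interface text tells. Its arguments: {"type":"object","properties":{"commands":{"type":"array"}},"required":["commands"]}

```bash
mkdir -p pics; ls; cat > h.py <<'E'
from rig import *
import numpy as np, cv2
def save(name,fn):
    s=read_state(); im,d=capture(name); cv2.imwrite('pics/'+fn+'.png',im[:,:,::-1]); np.save('pics/'+fn+'.npy',d)
    return s,im,d
E
python3 - <<'E'
from h import *
s=read_state(); print(s)
for n in ['top','side','wrist']:
    save(n,n+'0'); print(n,camera_model(n))
E
```

```text
pics
{'time_s': 0.0, 'joint_positions': array([ 6.17947195e+01,  3.02801613e+01,  8.21571577e+01, -1.40968974e-03,
        6.76895386e+01, -1.02284627e+01]), 'qvel': array([ 0.01631612,  0.07099337, -0.02140483,  0.08116739, -0.0772659 ,
       -0.0090435 ]), 'tau': array([ 1.50021508e-03, -4.40059912e+01, -1.76595998e+01,  6.35538809e-02,
        5.82436868e-02, -1.68347729e-04]), 'position': array([0.19253642, 0.59384016, 0.22955453]), 'tcp_rot': array([[-9.51184169e-01,  3.08622137e-01, -1.02638601e-03],
       [ 3.08623621e-01,  9.51182218e-01, -1.96193817e-03],
       [ 3.70782571e-04, -2.18293150e-03, -9.99997549e-01]]), 'force': array([ 0.29551875,  1.16811349, -0.24595902]), 'moment': array([ 0.00593877, -0.01226347, -0.03649808]), 'opening': 0.9946642953401457}
top {'intrinsics': array([[399.32495071,   0.        , 315.734955  ],
       [  0.        , 399.32495071, 199.55810342],
       [  0.        ,   0.        ,   1.        ]]), 'k1': -0.0574848586465198, 'pose': array([[ 1.56312177e-03, -9.92575486e-01,  1.21620154e-01,
         4.35535165e-01],
       [-9.99983672e-01, 
[... 542 characters left out ...]
3956244,  0.82324252],
       [-0.01502165, -0.7400363 , -0.67239916,  0.92310069],
       [ 0.        ,  0.        ,  0.        ,  1.        ]])}
wrist {'intrinsics': array([[336.00692387,   0.        , 325.48132442],
       [  0.        , 336.00692387, 201.83888104],
       [  0.        ,   0.        ,   1.        ]]), 'k1': 0.00424849986934247, 'mount': array([[ 7.78382233e-04, -9.63206386e-01, -2.68761702e-01,
         7.37520736e-02],
       [ 9.99999696e-01,  7.59034763e-04,  1.75898818e-04,
         2.02368719e-04],
       [ 3.45726096e-05, -2.68761757e-01,  9.63206684e-01,
        -1.53461005e-01],
       [ 0.00000000e+00,  0.00000000e+00,  0.00000000e+00,
         1.00000000e+00]])}
```

View pics/top0.png

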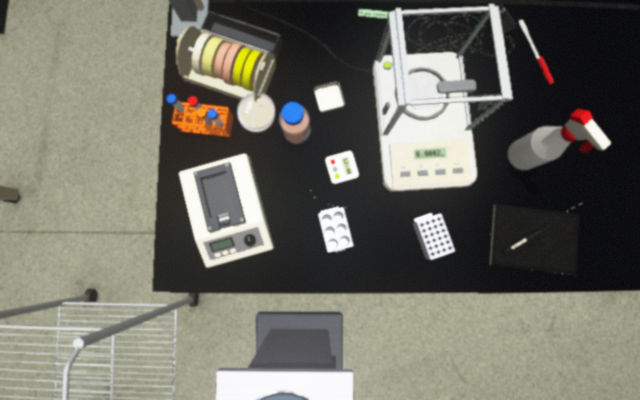

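View pics/side0.png

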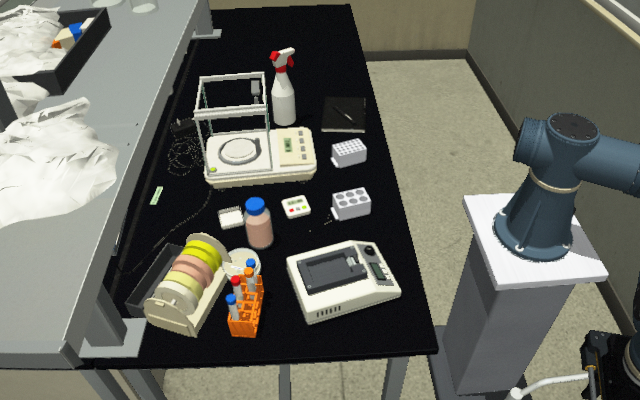

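View pics/wrist0.png

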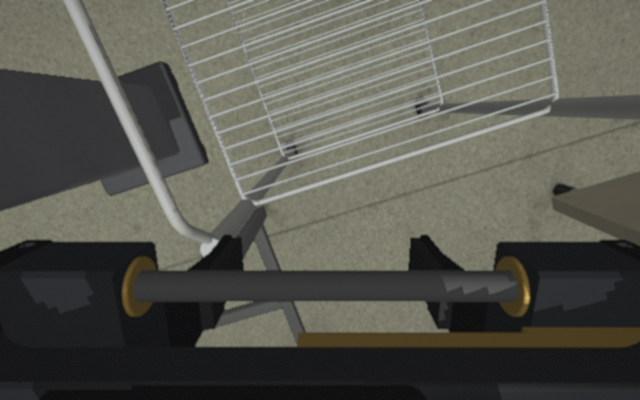

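```bash
cat >> h.py <<'E'
def undist(m,u,v):
    K=m['intrinsics'];x=(u-K[0,2])/K[0,0];y=(v-K[1,2])/K[1,1]
    X,Y=x,y
    for _ in range(20):
        f=1+m['k1']*(X*X+Y*Y); X,Y=x/f,y/f
    return X,Y
def campose(name,s=None):
    m=camera_model(name)
    if 'pose' in m: return m,m['pose']
    T=np.eye(4);T[:3,:3]=s['tcp_rot'];T[:3,3]=s['position']
    return m,T@m['mount']
def atz(name,u,v,z,s=None):
    m,P=campose(name,s);X,Y=undist(m,u,v)
    r=P[:3,:3]@np.array([X,Y,1.]);o=P[:3,3]
    return o+r*(z-o[2])/r[2]
def pts(name,d,s=None):
    m,P=campose(name,s);v,u=np.mgrid[:d.shape[0],:d.shape[1]].astype(float)
    X,Y=undist(m,u,v)
    c=np.stack([X*d,Y*d,d],-1)
    return c@P[:3,:3].T+P[:3,3]
def proj(name,p,s=None):
    m,P=campose(name,s);c=P[:3,:3].T@(np.asarray(p,float)-P[:3,3]);x,y=c[0]/c[2],c[1]/c[2]
    f=1+m['k1']*(x*x+y*y);K=m['intrinsics'];return np.array([K[0,0]*x*f+K[0,2],K[1,1]*y*f+K[1,2]])
def crop(src,dst,x0,y0,w,h,k):
    im=cv2.imread('pics/%s.png'%src)[y0:y0+h,x0:x0+w]
    cv2.imwrite('pics/%s.png'%dst,cv2.resize(im,None,fx=k,fy=k,interpolation=cv2.INTER_CUBIC))
E
python3 - <<'E'
from h import *
crop('top0','c1',170,140,110,140,4)
crop('top0','c2',300,190,170,80,4)
crop('side0','c3',270,120,140,210,3)
d=np.load('pics/top0.npy');p=pts('top',d)
for u,v in [(435,228),(335,215),(220,190),(220,160),(195,170),(250,240),(225,218),(295,113),(345,160),(300,250)]:
    print(u,v,d[v,u],p[v,u].round(4))
E
```

```text
435 228 0.9263906 [ 0.4828 -0.3517  0.0311]
335 215 0.9504992 [ 0.5147 -0.1192  0.012 ]
220 190 0.90192807 [0.5664 0.1434 0.0688]
220 160 0.92019576 [0.6379 0.1481 0.0592]
195 170 0.9131091 [0.6136 0.2042 0.0637]
250 240 0.9004503 [0.4541 0.0749 0.0562]
225 218 0.88178563 [0.5019 0.1272 0.0811]
295 113 0.85730386 [ 0.7247 -0.029   0.1322]
345 160 0.96154225 [ 0.6472 -0.1437  0.017 ]
300 250 0.94867975 [ 0.4318 -0.036   0.0042]
```

View pics/c1.png

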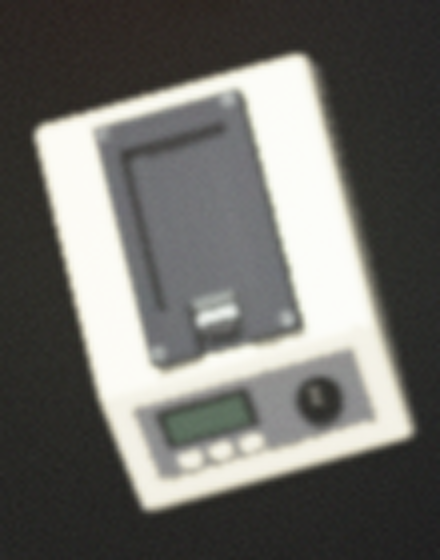

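View pics/c2.png

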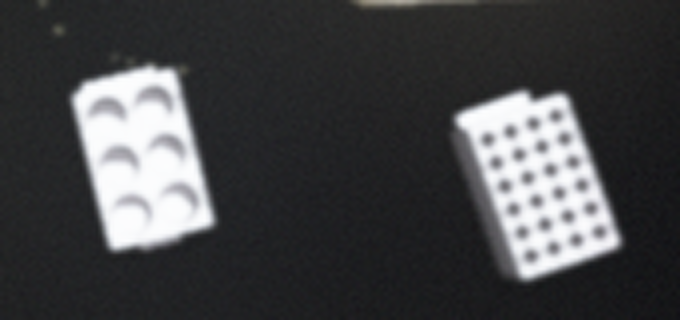

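View pics/c3.png

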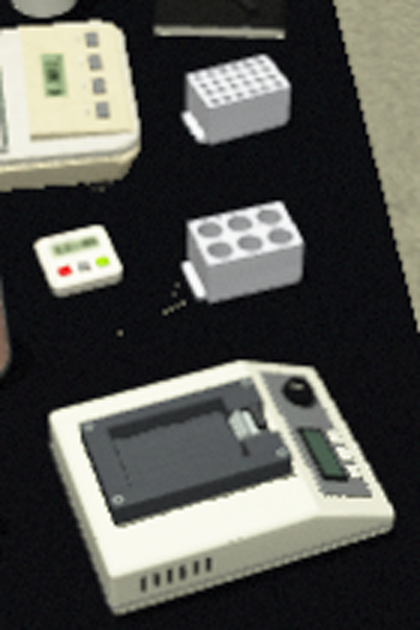

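```bash
python3 - <<'E'
from h import *
def q(c,off,z):
    P=[]
    for x,y in c:
        P.append(atz('top',off[0]+(x+.5)/4-.5,off[1]+(y+.5)/4-.5,z))
    P=np.array(P);c=P.mean(0);ex=(P[0]+P[1]-P[2]-P[3])/2;ey=(P[0]+P[3]-P[1]-P[2])/2
    print(c.round(4),np.hypot(*ex[:2]),np.hypot(*ey[:2]),np.degrees(np.arctan2(ex[1],ex[0])),np.degrees(np.arctan2(-ey[0],ey[1])))
q([(95,130),(243,90),(302,328),(155,368)],(170,140),.084)
q([(470,125),(570,95),(622,242),(525,280)],(300,190),.05)
q([(75,97),(178,70),(215,225),(110,250)],(300,190),.05)
E
```

```text
[0.5494 0.1409 0.084 ] 0.13859688764638717 0.0850205215294849 15.711539118494736 15.332890697921242
[ 0.4638 -0.3487  0.05  ] 0.09037739726478101 0.06043079538196502 18.07057799226722 18.537430989047177
[ 0.4781 -0.1192  0.05  ] 0.08980917688759561 0.06107287428663842 12.950151640855331 14.061330383746675
```

Emit:
arm_command(commands=[{"translation": [0,0,0],"dr": [0,0,1],"jaw": 0},{"translation": [0,0,0],"dr": [0,0,1],"jaw": 0},{"translation": [0,0,0],"dr": [0,0,1],"jaw": 0},{"translation": [0,0,0],"dr": [0,0,1],"jaw": 0},{"translation": [0,0,0],"dr": [0,0,1],"jaw": 0},{"translation": [0,0,0],"dr": [0,0,1],"jaw": 0},{"translation": [0,0,0],"dr": [0,0,1],"jaw": 0},{"translation": [0,0,0],"dr": [0,0,1],"jaw": 0},{"translation": [0,0,0],"dr": [0,0,1],"jaw": 0},{"translation": [0,0,0],"dr": [0,0,1],"jaw": 0},{"translation": [0,0,0],"dr": [0,0,1],"jaw": 0},{"translation": [0,0,0],"dr": [0,0,1],"jaw": 0}])

```text
time_s: 1.15
position: [0.1927, 0.5942, 0.2301]
tcp_rot: [[0.005, 1.0, -0.0], [1.0, -0.005, -0.001], [-0.001, -0.0, -1.0]]
force: [-0.1, -0.7, 0.0]
opening: 0.999
```

Emit:
arm_command(commands=[{"translation": [0,0,0],"dr": [0,0,1],"jaw": 0},{"translation": [0,0,0],"dr": [0,0,1],"jaw": 0},{"translation": [0,0,0],"dr": [0,0,1],"jaw": 0},{"translation": [0,0,0],"dr": [0,0,1],"jaw": 0},{"translation": [0,0,0],"dr": [0,0,1],"jaw": 0},{"translation": [0,0,0],"dr": [0,0,1],"jaw": 0},{"translation": [0,0,0],"dr": [0,0,1],"jaw": 0},{"translation": [0,0,0],"dr": [0,0,1],"jaw": 0},{"translation": [0,0,0],"dr": [0,0,1],"jaw": 0},{"translation": [0,0,0],"dr": [0,0,1],"jaw": 0},{"translation": [0,0,0],"dr": [0,0,1],"jaw": 0},{"translation": [0,0,0],"dr": [0,0,1],"jaw": 0}])

```text
time_s: 2.15
position: [0.1927, 0.5942, 0.2301]
tcp_rot: [[0.953, 0.304, -0.0], [0.304, -0.953, -0.001], [-0.001, 0.001, -1.0]]
force: [-0.7, 1.5, -0.8]
opening: 1.0
```

Emit:
arm_command(commands=[{"translation": [0.2,1,0],"dr": [0,0,0],"jaw": 0},{"translation": [0.2,1,0],"dr": [0,0,0],"jaw": 0},{"translation": [0.2,1,0],"dr": [0,0,0],"jaw": 0},{"translation": [0.2,1,0],"dr": [0,0,0],"jaw": 0},{"translation": [0.2,1,0],"dr": [0,0,0],"jaw": 0},{"translation": [0.2,1,0],"dr": [0,0,0],"jaw": 0},{"translation": [0.2,1,0],"dr": [0,0,0],"jaw": 0},{"translation": [0.2,1,0],"dr": [0,0,0],"jaw": 0},{"translation": [0.2,1,0],"dr": [0,0,0],"jaw": 0},{"translation": [0.2,1,0],"dr": [0,0,0],"jaw": 0},{"translation": [0.2,1,0],"dr": [0,0,0],"jaw": 0}])

```text
time_s: 3.07
position: [0.3305, 0.3488, 0.2304]
tcp_rot: [[0.951, 0.31, -0.0], [0.31, -0.951, -0.0], [-0.0, 0.0, -1.0]]
force: [0.4, -0.2, 0.4]
opening: 0.999
```

Emit:
arm_command(commands=[{"translation": [0.2,1,0],"dr": [0,0,0],"jaw": 0},{"translation": [0.2,1,0],"dr": [0,0,0],"jaw": 0},{"translation": [0.2,1,0],"dr": [0,0,0],"jaw": 0},{"translation": [0.2,1,0],"dr": [0,0,0],"jaw": 0},{"translation": [0.2,1,0],"dr": [0,0,0],"jaw": 0},{"translation": [0.2,1,0],"dr": [0,0,0],"jaw": 0},{"translation": [0.2,1,0],"dr": [0,0,0],"jaw": 0},{"translation": [0.2,1,0],"dr": [0,0,0],"jaw": 0},{"translation": [0.2,1,0],"dr": [0,0,0],"jaw": 0},{"translation": [0.2,0.5,0],"dr": [0,0,0],"jaw": 0},{"translation": [0,0,0],"dr": [0,0,0],"jaw": 0},{"translation": [0,0,0],"dr": [0,0,0],"jaw": 0}])

```text
time_s: 4.07
position: [0.4511, 0.1397, 0.2304]
tcp_rot: [[0.951, 0.308, -0.001], [0.308, -0.951, 0.001], [-0.001, -0.001, -1.0]]
force: [-1.3, -0.2, 0.1]
opening: 1.0
```

```bash
python3 - <<'E'
from h import *
import pickle
s,im,d=save('wrist','w1'); pickle.dump(s,open('w1.pkl','wb')); print(s['position'],s['joint_positions'].round(1),s['time_s'])
for i in range(3):
    s2,im2,d2=save('wrist','w1_%d'%i) if 0 else (None,None,None)
crop('w1','w1c',180,0,290,240,2.7)
E
```

```text
[0.45114764 0.13966581 0.23035498] [  3.6  18.5 103.4   0.   58.2  75.6] 4.0667
```

View pics/w1.png

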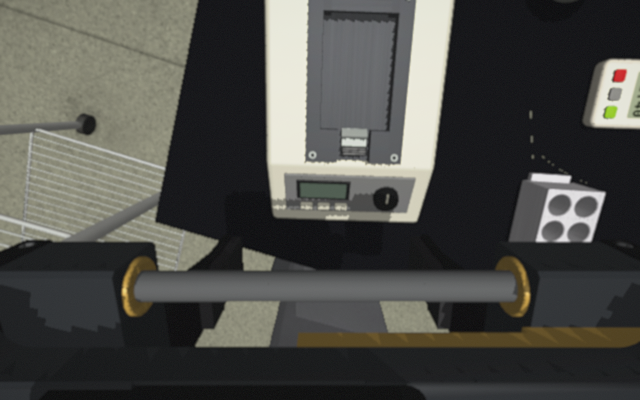

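Emit:
arm_command(commands=[{"translation": [1,0,0],"dr": [0,0,0],"jaw": 0},{"translation": [1,0,0],"dr": [0,0,0],"jaw": 0},{"translation": [0.2,0,0],"dr": [0,0,0],"jaw": 0},{"translation": [0,0,0],"dr": [0,0,0],"jaw": 0},{"translation": [0,0,0],"dr": [0,0,0],"jaw": 0}])

```text
time_s: 4.53
position: [0.5017, 0.1575, 0.23]
tcp_rot: [[0.95, 0.311, -0.003], [0.311, -0.95, -0.0], [-0.003, -0.001, -1.0]]
force: [0.1, -0.4, 0.4]
opening: 0.998
```

```bash
python3 - <<'E'
from h import *
import pickle
s,im,d=save('wrist','w2'); pickle.dump(s,open('w2.pkl','wb')); print(s['position'],s['joint_positions'].round(1),s['time_s'])
crop('w2','w2a',290,20,140,100,5.5)
crop('w2','w2b',290,115,140,100,5.5)
E
```

```text
[0.50172582 0.15753559 0.23004426] [ 5.2 22.7 96.2  0.  61.3 77.1] 4.5333
```

View pics/w2a.png

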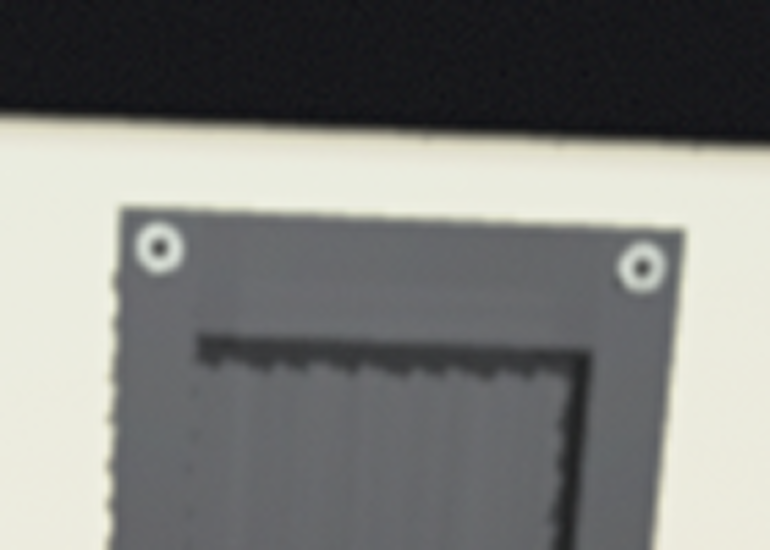

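View pics/w2b.png

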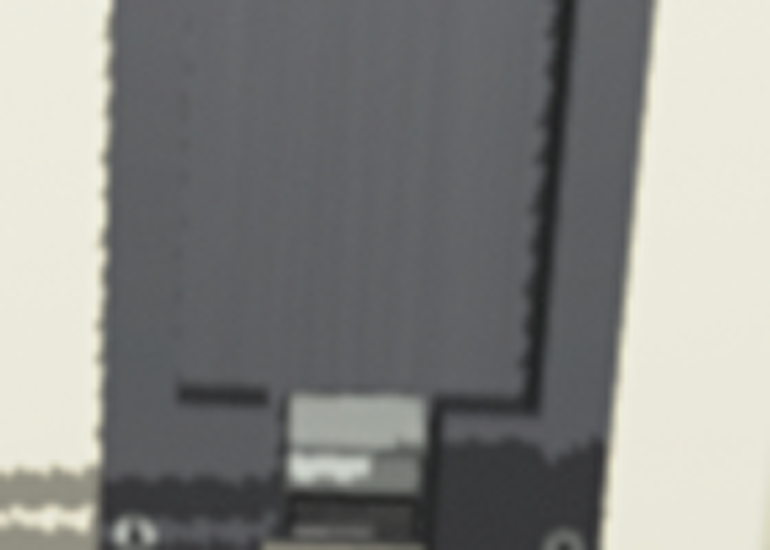

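```bash
python3 - <<'E'
from h import *
import pickle
s=pickle.load(open('w2.pkl','rb'))
def px(x,y,oy): return 290+(x+.5)/5.5-.5, oy+(y+.5)/5.5-.5
d=np.load('pics/w2.npy'); P3=pts('wrist',d,s)
for (u,v) in [(312,80),(415,80),(360,55),(360,120),(300,80),(440,80)]: print(P3[v,u].round(4))
def q(c,z=.084):
    P=np.array([atz('wrist',*px(*a),z,s) for a in c])
    ex=(P[0]+P[1]-P[2]-P[3])/2;ey=(P[0]+P[3]-P[1]-P[2])/2
    print(P[:,:2].round(4).tolist(),P.mean(0).round(4),np.hypot(*ex[:2]),np.hypot(*ey[:2]),np.degrees(np.arctan2(ex[1],ex[0])),np.degrees(np.arctan2(-ey[0],ey[1])))
q([(197,335,20),(592,351,20),(540,412,115),(178,405,115)])
q([(159,248,20),(642,267,20),(563,545,115),(133,533,115)])
# floor
q([(100,100,20),(590,101,20),(540,402,115),(178,385,115)],.068)
m,Pc=campose('wrist',s);print(Pc[:3,3])
E
```

```text
[0.589  0.1985 0.0841]
[0.6195 0.1112 0.0599]
[0.6236 0.1657 0.0606]
[0.5708 0.1474 0.0671]
[0.587  0.2102 0.0606]
[0.6263 0.09   0.0612]
[[0.5921, 0.1876], [0.6088, 0.1295], [0.5206, 0.104], [0.5029, 0.1617]] [0.5561 0.1457 0.084 ] 0.09238601026414045 0.060365682597396955 16.16771528723318 16.507257393987683
[[0.6021, 0.1969], [0.6223, 0.1267], [0.5001, 0.092], [0.4793, 0.162]] [0.5509 0.1444 0.084 ] 0.12737243375773954 0.07305639536968313 15.876850177628322 16.284676050916296
[[0.6213, 0.2131], [0.6449, 0.1406], [0.5195, 0.1006], [0.5026, 0.1618]] [0.5721 0.154  0.068 ] 0.13027405997904015 0.06985047403774859 20.521740154945043 16.857370945461412
[0.57177961 0.18070638 0.38329941]
```

Emit:
arm_command(commands=[{"translation": [-0.5,0.94,0],"dr": [0,0,0],"jaw": 0},{"translation": [-0.5,0.94,0],"dr": [0,0,0],"jaw": 0},{"translation": [-0.5,0.94,0],"dr": [0,0,0],"jaw": 0},{"translation": [-0.5,0.94,0],"dr": [0,0,0],"jaw": 0},{"translation": [-0.5,0.94,0],"dr": [0,0,0],"jaw": 0},{"translation": [-0.5,0.94,0],"dr": [0,0,0],"jaw": 0},{"translation": [-0.5,0.94,0],"dr": [0,0,0],"jaw": 0},{"translation": [-0.5,0.94,0],"dr": [0,0,0],"jaw": 0},{"translation": [-0.5,0.94,0],"dr": [0,0,0],"jaw": 0},{"translation": [-0.5,0.94,0],"dr": [0,0,0],"jaw": 0}])

```text
time_s: 5.42
position: [0.4553, -0.1057, 0.2306]
tcp_rot: [[0.951, 0.31, -0.001], [0.31, -0.951, 0.001], [-0.001, -0.001, -1.0]]
force: [0.5, -0.6, 1.4]
opening: 1.001
```

Emit:
arm_command(commands=[{"translation": [-0.5,0.94,0],"dr": [0,0,0],"jaw": 0},{"translation": [-0.5,0.94,0],"dr": [0,0,0],"jaw": 0},{"translation": [-0.5,0.94,0],"dr": [0,0,0],"jaw": 0},{"translation": [-0.5,0.94,0],"dr": [0,0,0],"jaw": 0},{"translation": [-0.5,0.94,0],"dr": [0,0,0],"jaw": 0},{"translation": [-0.5,0.94,0],"dr": [0,0,0],"jaw": 0},{"translation": [-0.5,0.94,0],"dr": [0,0,0],"jaw": 0},{"translation": [-0.5,0.94,0],"dr": [0,0,0],"jaw": 0},{"translation": [-0.5,0.94,0],"dr": [0,0,0],"jaw": 0},{"translation": [-0.5,0.94,0],"dr": [0,0,0],"jaw": 0},{"translation": [0,0,0],"dr": [0,0,0],"jaw": 0},{"translation": [0,0,0],"dr": [0,0,0],"jaw": 0}])

```text
time_s: 6.42
position: [0.4101, -0.3676, 0.2303]
tcp_rot: [[0.952, 0.307, -0.001], [0.307, -0.952, 0.001], [-0.0, -0.002, -1.0]]
force: [-0.4, 0.9, -0.5]
opening: 0.998
```

```bash
python3 - <<'E'
from h import *
import pickle
s,im,d=save('wrist','w3'); pickle.dump(s,open('w3.pkl','wb')); print(s['position'],s['tcp_rot'].round(3),s['time_s'])
crop('w3','w3a',260,60,140,110,5.5)
E
```

```text
[ 0.41005994 -0.36763586  0.23035   ] [[ 0.952  0.307 -0.001]
 [ 0.307 -0.952  0.001]
 [-0.    -0.002 -1.   ]] 6.4167
```

View pics/w3.png

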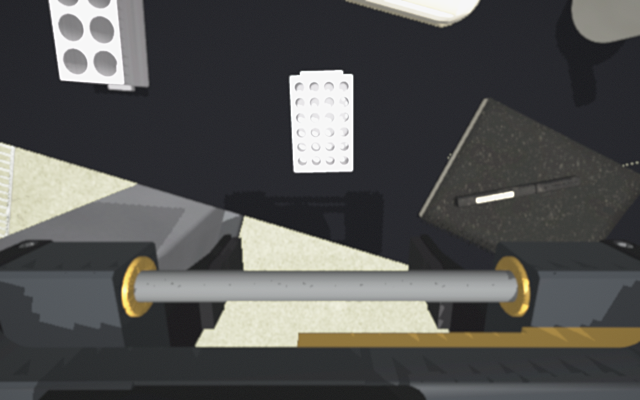

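View pics/w3a.png

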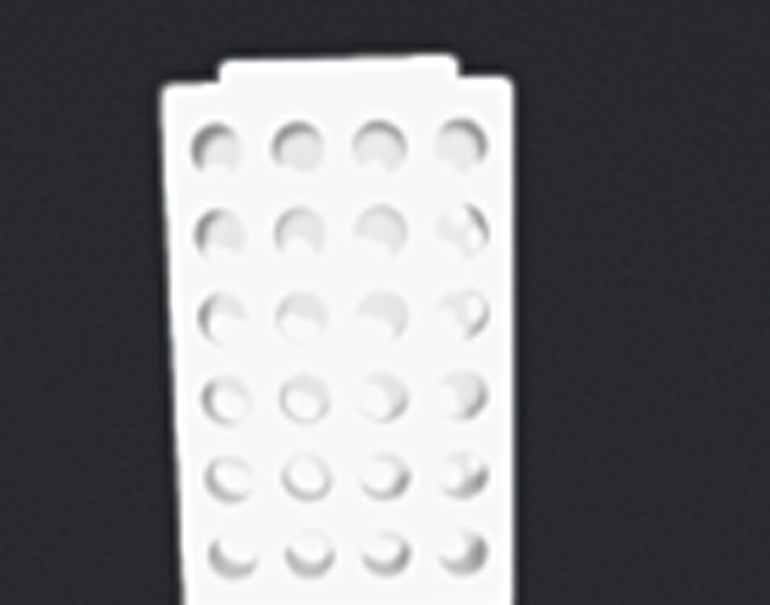

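```bash
python3 - <<'E'
from h import *
crop('w3','w3b',260,100,140,90,5.5)
E
```

```text
(no output)
```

View pics/w3b.png

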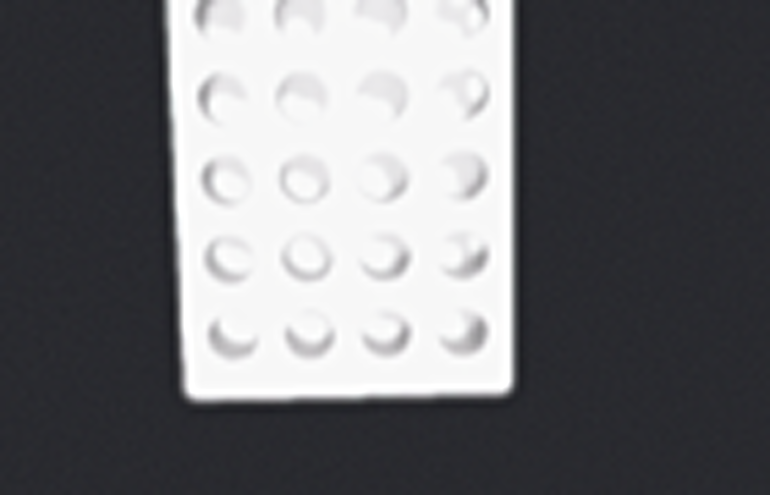

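```bash
python3 - <<'E'
from h import *
import pickle
s=pickle.load(open('w3.pkl','rb'))
def px(x,y,oy): return 260+(x+.5)/5.5-.5, oy+(y+.5)/5.5-.5
R=s['tcp_rot']
def q(c,z=.05):
    P=np.array([atz('wrist',*px(*a),z,s) for a in c])
    ex=(P[0]+P[1]-P[2]-P[3])/2;ey=(P[0]+P[3]-P[1]-P[2])/2
    print(P.mean(0).round(4),R.T@(P.mean(0)-s['position']),np.hypot(*ex[:2]),np.hypot(*ey[:2]),np.degrees(np.arctan2(ex[1],ex[0])),np.degrees(np.arctan2(-ey[0],ey[1])))
q([(161,85,60),(514,77,60),(514,394,100),(186,400,100)])
q([(217,148,60),(461,144,60),(465,553,60),(233,552,60)])
d=np.load('pics/w3.npy');P=pts('wrist',d,s);print(P[83:95:4,322].round(4))
print(np.degrees(np.arctan2(R[1,0],R[0,0])))
E
```

```text
[ 0.4638 -0.3463  0.05  ] [ 0.05770607 -0.0035374   0.18033799] 0.09200950784977585 0.05992864850041911 19.151356019667645 19.078612215999314
[ 0.4644 -0.3461  0.05  ] [ 0.05841544 -0.00349418  0.18033771] 0.06974692972782712 0.041885210475166586 19.23268917062937 18.257497347261495
[[ 0.5003 -0.3345  0.0491]
 [ 0.4969 -0.3355  0.0485]
 [ 0.4935 -0.3366  0.049 ]]
17.88970006956509
```

Emit:
arm_command(commands=[{"translation": [0.77,-0.05,0],"dr": [0,0,0],"jaw": 0},{"translation": [0.77,-0.05,0],"dr": [0,0,0],"jaw": 0},{"translation": [0.77,-0.05,0],"dr": [0,0,-0.18],"jaw": 0},{"translation": [0,0,1],"dr": [0,0,0],"jaw": 0},{"translation": [0,0,1],"dr": [0,0,0],"jaw": 0},{"translation": [0,0,1],"dr": [0,0,0],"jaw": 0},{"translation": [0,0,1],"dr": [0,0,0],"jaw": 0},{"translation": [0,0,1],"dr": [0,0,0],"jaw": 0},{"translation": [0,0,0],"dr": [0,0,0],"jaw": 0},{"translation": [0,0,0],"dr": [0,0,0],"jaw": 0}])

```text
time_s: 7.3
position: [0.4641, -0.3437, 0.1047]
tcp_rot: [[0.944, 0.329, -0.003], [0.329, -0.944, 0.004], [-0.002, -0.004, -1.0]]
force: [-0.2, -0.2, 0.8]
opening: 1.0
```

```bash
python3 - <<'E'
from h import *
import pickle
s,im,d=save('wrist','w4'); pickle.dump(s,open('w4.pkl','wb')); print(s['position'],s['tcp_rot'].round(3),s['time_s'])
print(s['tcp_rot'].T@(np.array([.4641,-.3462,.05])-s['position']))
E
```

```text
[ 0.46413035 -0.34373073  0.10474917] [[ 0.944  0.329 -0.003]
 [ 0.329 -0.944  0.004]
 [-0.002 -0.004 -1.   ]] 7.3
[-0.00074716  0.00256121  0.05473986]
```

View pics/w4.png

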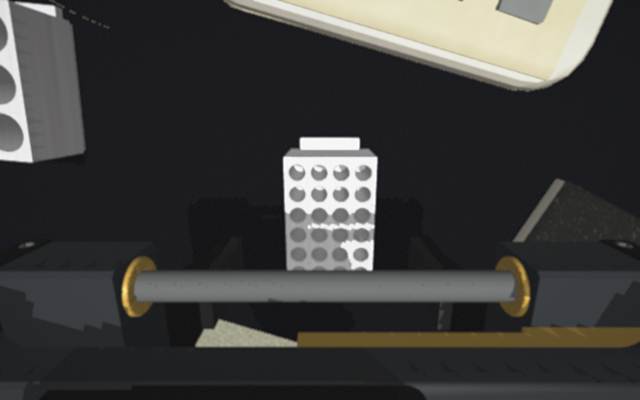

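Emit:
arm_command(commands=[{"translation": [-0.03,0.1,0.7],"dr": [0,0,0],"jaw": 0},{"translation": [0,0,0.8],"dr": [0,0,0],"jaw": 0},{"translation": [0,0,0.8],"dr": [0,0,0],"jaw": 0},{"translation": [0,0,0.6],"dr": [0,0,0],"jaw": 0},{"translation": [0,0,0],"dr": [0,0,0],"jaw": 0},{"translation": [0,0,0],"dr": [0,0,0],"jaw": 0}])

```text
time_s: 7.85
position: [0.4657, -0.3491, 0.0343]
tcp_rot: [[0.945, 0.328, 0.001], [0.328, -0.945, -0.001], [0.001, 0.001, -1.0]]
force: [0.3, 0.1, 0.6]
opening: 1.001
```

Emit:
arm_command(commands=[{"translation": [0,0,0],"dr": [0,0,0],"jaw": 1},{"translation": [0,0,0],"dr": [0,0,0],"jaw": 1},{"translation": [0,0,0],"dr": [0,0,0],"jaw": 1},{"translation": [0,0,0],"dr": [0,0,0],"jaw": 1},{"translation": [0,0,0],"dr": [0,0,0],"jaw": 1},{"translation": [0,0,0],"dr": [0,0,0],"jaw": 1}])

```text
time_s: 8.35
position: [0.4647, -0.348, 0.0334]
tcp_rot: [[0.945, 0.327, -0.001], [0.327, -0.945, 0.002], [-0.0, -0.002, -1.0]]
force: [-1.1, 2.3, 3.3]
opening: 0.665
```

Emit:
arm_command(commands=[{"translation": [0,0,-0.5],"dr": [0,0,0],"jaw": 1},{"translation": [0,0,-1],"dr": [0,0,0],"jaw": 1},{"translation": [0,0,-1],"dr": [0,0,0],"jaw": 1},{"translation": [0,0,-1],"dr": [0,0,0],"jaw": 1},{"translation": [0,0,-1],"dr": [0,0,0],"jaw": 1},{"translation": [0,0,-1],"dr": [0,0,0],"jaw": 1},{"translation": [0,0,-1],"dr": [0,0,0],"jaw": 1},{"translation": [0,0,-0.5],"dr": [0,0,0],"jaw": 1},{"translation": [0,0,0],"dr": [0,0,0],"jaw": 1}])

```text
time_s: 9.1
position: [0.4665, -0.3505, 0.2118]
tcp_rot: [[0.945, 0.327, 0.005], [0.327, -0.945, -0.006], [0.003, 0.007, -1.0]]
force: [1.3, 0.8, -3.9]
opening: 0.668
```

```bash
python3 - <<'E'
from h import *
import pickle
s,im,d=save('wrist','w5'); pickle.dump(s,open('w5.pkl','wb')); print(s['position'],s['force'],s['time_s'])
crop('w5','w5a',250,140,150,120,5)
E
```

```text
[ 0.4664855  -0.35046005  0.21179993] [ 1.25145266  0.84252474 -3.93949612] 9.1
```

View pics/w5a.png

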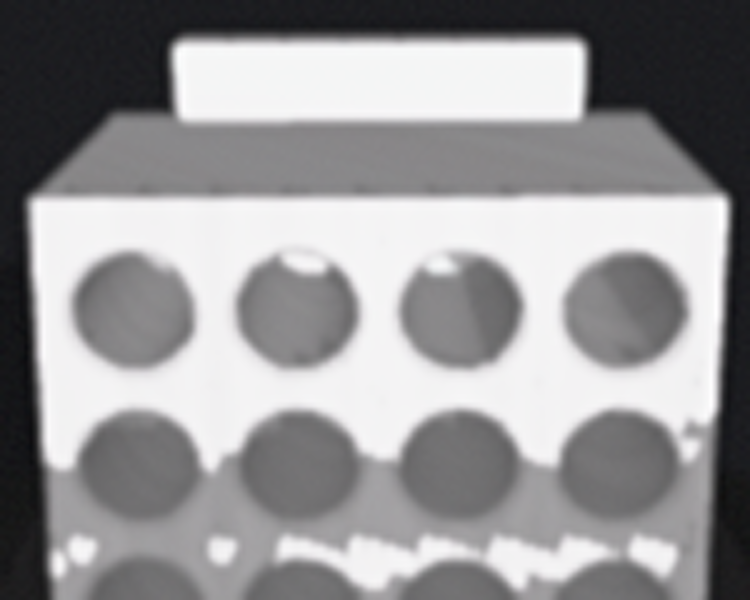

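```bash
python3 - <<'E'
from h import *
m=camera_model('wrist');M=m['mount']
def tl(x,y,z):
    u,v=250+(x+.5)/5-.5,140+(y+.5)/5-.5
    X,Y=undist(m,u,v);r=M[:3,:3]@np.array([X,Y,1.]);o=M[:3,3];return (o+r*(z-o[2])/r[2]).round(4)
for a in [(27,198),(730,197),(133,308),(298,308),(461,309),(626,308),(138,464),(620,464)]: print(a,tl(*a,-.0166))
for a in [(172,42),(588,42)]: print(a,tl(*a,.0264))
E
```

```text
(27, 198) [ 0.0449 -0.0295 -0.0166]
(730, 197) [ 0.0451  0.0288 -0.0166]
(133, 308) [ 0.0355 -0.0211 -0.0166]
(298, 308) [ 0.0355 -0.0072 -0.0166]
(461, 309) [ 0.0354  0.0066 -0.0166]
(626, 308) [ 0.0355  0.0206 -0.0166]
(138, 464) [ 0.0214 -0.0212 -0.0166]
(620, 464) [ 0.0215  0.0206 -0.0166]
(172, 42) [ 0.0529 -0.0224  0.0264]
(588, 42) [0.053  0.0219 0.0264]
```

Emit:
arm_command(commands=[{"translation": [0.53,-0.98,0],"dr": [0,0,0],"jaw": 1},{"translation": [0.53,-0.98,0],"dr": [0,0,0],"jaw": 1},{"translation": [0.53,-0.98,0],"dr": [0,0,0],"jaw": 1},{"translation": [0.53,-0.98,0],"dr": [0,0,0],"jaw": 1},{"translation": [0.53,-0.98,0],"dr": [0,0,0],"jaw": 1},{"translation": [0.53,-0.98,0],"dr": [0,0,0],"jaw": 1},{"translation": [0.53,-0.98,0],"dr": [0,0,0],"jaw": 1},{"translation": [0.53,-0.98,0],"dr": [0,0,0],"jaw": 1},{"translation": [0.53,-0.98,0],"dr": [0,0,0],"jaw": 1},{"translation": [0.53,-0.98,0],"dr": [0,0,0],"jaw": 1}])

```text
time_s: 9.98
position: [0.5088, -0.0723, 0.2063]
tcp_rot: [[0.945, 0.327, -0.004], [0.327, -0.945, 0.001], [-0.003, -0.002, -1.0]]
force: [1.0, -0.5, -3.2]
opening: 0.663
```

Emit:
arm_command(commands=[{"translation": [0.53,-0.98,0],"dr": [0,0,0],"jaw": 1},{"translation": [0.53,-0.98,0],"dr": [0,0,0],"jaw": 1},{"translation": [0.53,-0.98,0],"dr": [0,0,0],"jaw": 1},{"translation": [0.53,-0.98,0],"dr": [0,0,0],"jaw": 1},{"translation": [0.53,-0.98,0],"dr": [0,0,0],"jaw": 1},{"translation": [0.53,-0.98,0],"dr": [0,0,0],"jaw": 1},{"translation": [0.53,-0.98,0],"dr": [0,0,0],"jaw": 1},{"translation": [0.53,-0.98,0],"dr": [0,0,0.48],"jaw": 1},{"translation": [0,0,0],"dr": [0,-0.72,0],"jaw": 1},{"translation": [0,0,0],"dr": [0,-0.72,0],"jaw": 1},{"translation": [0,0,0],"dr": [0,-0.72,0],"jaw": 1},{"translation": [0,0,0],"dr": [0,0,0],"jaw": 1}])

```text
time_s: 10.98
position: [0.5476, 0.1464, 0.2053]
tcp_rot: [[0.935, 0.28, -0.218], [0.273, -0.96, -0.063], [-0.227, -0.0, -0.974]]
force: [1.3, 0.2, -3.8]
opening: 0.665
```

Emit:
arm_command(commands=[{"translation": [0,0,0],"dr": [0,0,0],"jaw": 1}])

```text
time_s: 11.07
position: [0.5458, 0.146, 0.2059]
tcp_rot: [[0.935, 0.28, -0.217], [0.273, -0.96, -0.063], [-0.226, -0.001, -0.974]]
force: [-0.1, -0.4, -3.5]
opening: 0.669
```

```bash
cat >> h.py <<'E'
SEAT=np.array([.5567,.1459,.068]);YAW=np.radians(16.2)
RS=np.array([[np.cos(YAW),-np.sin(YAW),0],[np.sin(YAW),np.cos(YAW),0],[0,0,1]])
OFF=.0334
def target(tx,tz,th):
    th=np.radians(th);c,s=np.cos(th),np.sin(th)
    Ry=np.array([[c,0,s],[0,1,0],[-s,0,c]])
    O=np.array([tx,0,tz])-Ry@np.array([.053,0,0])
    tcp=O+Ry@np.array([0,0,OFF])
    R=RS@Ry@np.diag([1,-1,-1.])
    return SEAT+RS@tcp,R
def where(s):
    R=RS.T@s['tcp_rot']@np.diag([1,-1,-1.]);t=RS.T@(s['position']-SEAT)
    O=t-R@[0,0,OFF];tip=O+R@[.053,0,0]
    return dict(O=(O*1e3).round(1),tip=(tip*1e3).round(1),tail=((O+R@[-.05,0,0])*1e3).round(1),tilt=np.degrees(np.arcsin(-R[2,0])).round(2),roll=np.degrees(R[2,1]).round(2),yaw=np.degrees(np.arctan2(R[1,0],R[0,0])).round(2),F=(RS.T@s['force']).round(1),t=s['time_s'])
def to(s,tx,tz,th):
    from scipy.spatial.transform import Rotation as Q
    p,R=target(tx/1e3,tz/1e3,th)
    print('shift/25',(s['tcp_rot'].T@(p-s['position'])/.025).round(3),'rot/6',(Q.from_matrix(s['tcp_rot'].T@R).as_rotvec(degrees=True)/6).round(3))
E
python3 - <<'E'
from h import *
import pickle
s,im,d=save('wrist','w6'); pickle.dump(s,open('w6.pkl','wb')); print(where(s)); to(s,43,30,13)
save('top','t6');save('side','s6')
E
```

```text
{'O': array([-18. ,   3.1, 105.3]), 'tip': array([33.7,  3.2, 93.4]), 'tail': array([-66.7,   3.1, 116.6]), 'tilt': np.float64(13.06), 'roll': np.float64(0.04), 'yaw': np.float64(0.05), 'F': array([-0.2, -0.4, -3.5]), 't': 11.0667}
shift/25 [0.935 0.126 2.386] rot/6 [-0.005  0.01   0.008]
```

View pics/w6.png

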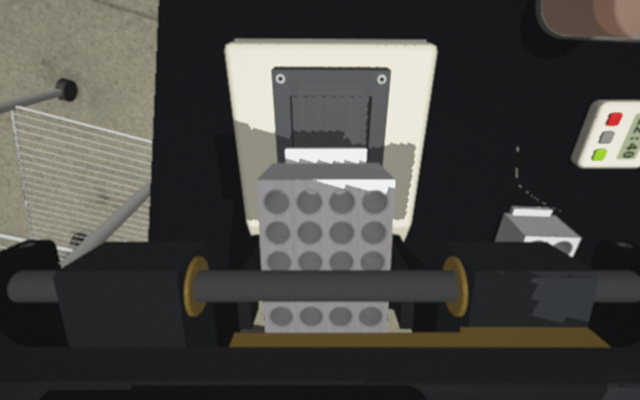

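View pics/s6.png

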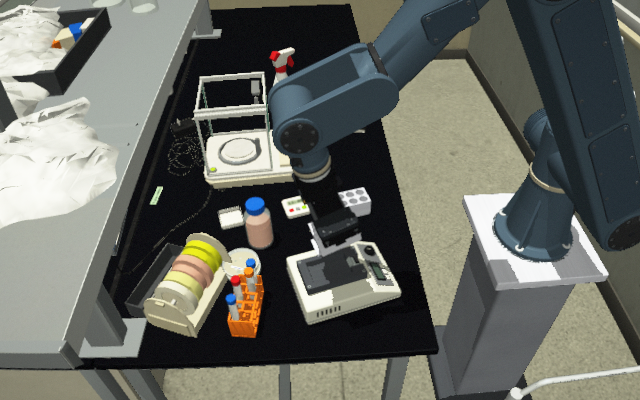

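```bash
python3 - <<'E'
from h import *
crop('w6','w6a',260,55,140,110,5.5)
E
```

```text
(no output)
```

View pics/w6a.png

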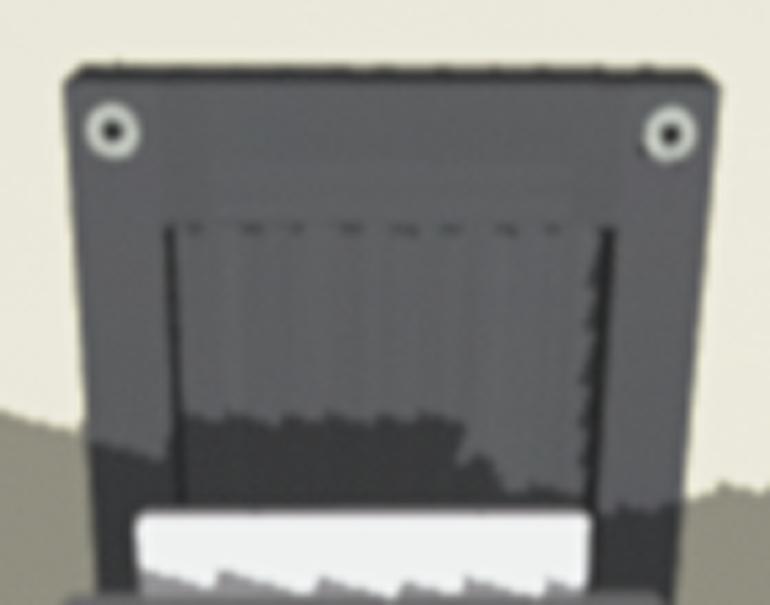

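```bash
python3 - <<'E'
from h import *
import pickle
def run(n,off,k,c):
    s=pickle.load(open(n+'.pkl','rb'))
    for x,y in c:
        p=atz('wrist',off[0]+(x+.5)/k-.5,off[1]+(y+.5)/k-.5,.084,s);print(n,(x,y),(RS.T@(p-SEAT)*1e3).round(1))
run('w6',(260,55),5.5,[(165,226),(614,230),(176,500),(598,500),(112,130),(670,134)])
run('w2',(290,20),5.5,[(197,335),(592,351),(159,248),(642,267)])
E
```

```text
w6 (165, 226) [45.8 29.9 16. ]
w6 (614, 230) [ 45.4 -30.2  16. ]
w6 (176, 500) [ 7.5 30.2 16. ]
w6 (598, 500) [  7.6 -30.5  16. ]
w6 (112, 130) [58.  36.2 16. ]
w6 (670, 134) [ 57.6 -36.8  16. ]
w2 (197, 335) [45.8 30.1 16. ]
w2 (592, 351) [ 45.6 -30.3  16. ]
w2 (159, 248) [58.  36.3 16. ]
w2 (642, 267) [ 57.8 -36.7  16. ]
```

Emit:
arm_command(commands=[{"translation": [0.31,0.05,0.8],"dr": [0,0,0],"jaw": 1},{"translation": [0.31,0.04,0.8],"dr": [0,0,0],"jaw": 1},{"translation": [0.31,0.04,0.78],"dr": [0,0,0],"jaw": 1},{"translation": [0,0,0],"dr": [0,0,0],"jaw": 1},{"translation": [0,0,0],"dr": [0,0,0],"jaw": 1},{"translation": [0,0,0],"dr": [0,0,0],"jaw": 1}])

```text
time_s: 11.72
position: [0.5561, 0.1453, 0.1459]
tcp_rot: [[0.936, 0.279, -0.214], [0.272, -0.96, -0.062], [-0.223, 0.0, -0.975]]
force: [-0.1, -0.5, -4.0]
opening: 0.662
```

```bash
python3 - <<'E'
from h import *
import pickle
s,im,d=save('wrist','w7'); pickle.dump(s,open('w7.pkl','wb')); print(where(s)); to(s,43,2,13)
crop('w7','w7a',220,60,190,140,4)
E
```

```text
{'O': array([-8.2, -0.4, 45.4]), 'tip': array([43.5, -0.4, 33.6]), 'tail': array([-56.9,  -0.4,  56.5]), 'tilt': np.float64(12.89), 'roll': np.float64(-0.01), 'yaw': np.float64(0.0), 'F': array([-0.2, -0.4, -4. ]), 't': 11.7167}
shift/25 [ 0.265 -0.018  1.231] rot/6 [ 0.002 -0.019  0.   ]
```

View pics/w7a.png

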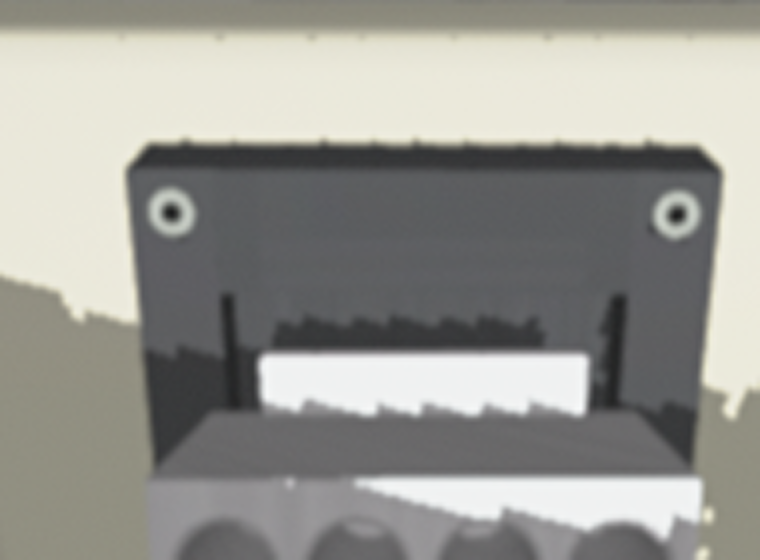

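Emit:
arm_command(commands=[{"translation": [0.08,0,0.4],"dr": [0,0,0],"jaw": 1},{"translation": [0.08,0,0.4],"dr": [0,0,0],"jaw": 1},{"translation": [0.07,0,0.3],"dr": [0,0,0],"jaw": 1},{"translation": [0,0,0],"dr": [0,0,0],"jaw": 1},{"translation": [0,0,0],"dr": [0,0,0],"jaw": 1}])

```text
time_s: 12.18
position: [0.5547, 0.1452, 0.1158]
tcp_rot: [[0.935, 0.279, -0.218], [0.272, -0.96, -0.063], [-0.226, -0.0, -0.974]]
force: [0.4, 0.6, -4.4]
opening: 0.666
```

```bash
python3 - <<'E'
from h import *
import pickle
s,im,d=save('wrist','w8'); pickle.dump(s,open('w8.pkl','wb')); print(where(s)); to(s,43,1,13);print(where(read_state()))
crop('w8','w8a',220,60,190,140,4)
E
```

```text
{'O': array([-9.7, -0.1, 15.3]), 'tip': array([42. , -0.1,  3.3]), 'tail': array([-58.4,  -0.1,  26.6]), 'tilt': np.float64(13.09), 'roll': np.float64(0.02), 'yaw': np.float64(0.03), 'F': array([ 0.5,  0.5, -4.4]), 't': 12.1833}
shift/25 [ 0.059 -0.005  0.083] rot/6 [-0.003  0.015  0.004]
{'O': array([-9. , -0.2, 15.8]), 'tip': array([42.6, -0.2,  3.9]), 'tail': array([-57.8,  -0.3,  27.1]), 'tilt': np.float64(13.01), 'roll': np.float64(0.01), 'yaw': np.float64(0.03), 'F': array([ 0.5, -0. , -4.1]), 't': 12.2333}
```

View pics/w8a.png

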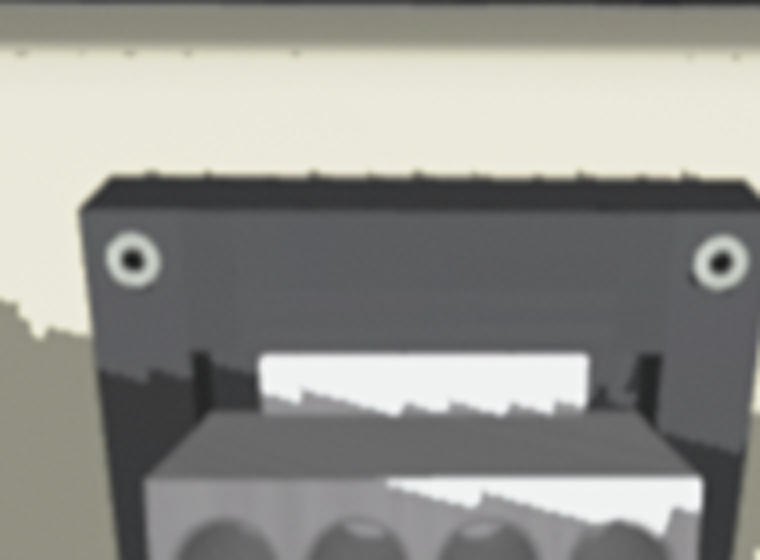

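Emit:
arm_command(commands=[{"translation": [0.02,0,0.06],"dr": [0,0,0],"jaw": 1},{"translation": [0.01,0,0.04],"dr": [0,0,0],"jaw": 1},{"translation": [0,0,0],"dr": [0,0,0],"jaw": 1}])

```text
time_s: 12.48
position: [0.5558, 0.1453, 0.1142]
tcp_rot: [[0.936, 0.279, -0.215], [0.272, -0.96, -0.063], [-0.224, 0.0, -0.975]]
force: [-0.5, -0.1, -3.9]
opening: 0.666
```

```bash
python3 - <<'E'
from h import *
s=read_state(); print(where(s)); to(s,50.3,1,13)
E
```

```text
{'O': array([-8.6, -0.3, 13.6]), 'tip': array([43.1, -0.3,  1.7]), 'tail': array([-57.3,  -0.3,  24.8]), 'tilt': np.float64(12.95), 'roll': np.float64(-0.0), 'yaw': np.float64(0.02), 'F': array([-0.5,  0.1, -3.9]), 't': 12.4833}
shift/25 [ 0.289 -0.012 -0.038] rot/6 [ 0.001 -0.009  0.003]
```

Emit:
arm_command(commands=[{"translation": [0.01,0,0.04],"dr": [0,0,0],"jaw": 1},{"translation": [0,0,0],"dr": [0,0,0],"jaw": 1}])

```text
time_s: 12.65
position: [0.5557, 0.1453, 0.1131]
tcp_rot: [[0.936, 0.279, -0.215], [0.272, -0.96, -0.063], [-0.224, 0.0, -0.975]]
force: [0.1, 0.5, -3.5]
opening: 0.667
```

Emit:
arm_command(commands=[{"translation": [0.01,0,0.03],"dr": [0,0,0],"jaw": 1},{"translation": [0,0,0],"dr": [0,0,0],"jaw": 1}])

```text
time_s: 12.82
position: [0.5558, 0.1453, 0.1123]
tcp_rot: [[0.936, 0.279, -0.215], [0.272, -0.96, -0.063], [-0.224, 0.0, -0.975]]
force: [0.5, 0.6, -3.6]
opening: 0.664
```

```bash
python3 - <<'E'
from h import *
s=read_state(); print(where(s)); to(s,50.3,1,13)
E
```

```text
{'O': array([-8.5, -0.3, 11.8]), 'tip': array([43.2, -0.3, -0.1]), 'tail': array([-57.2,  -0.3,  23. ]), 'tilt': np.float64(12.95), 'roll': np.float64(-0.0), 'yaw': np.float64(0.02), 'F': array([ 0.6,  0.4, -3.6]), 't': 12.8167}
shift/25 [ 0.269 -0.012 -0.108] rot/6 [ 0.001 -0.009  0.003]
```

Emit:
arm_command(commands=[{"translation": [0.01,0,0.04],"dr": [0,0,0],"jaw": 1},{"translation": [0,0,0],"dr": [0,0,0],"jaw": 1}])

```text
time_s: 12.98
position: [0.5558, 0.1453, 0.1121]
tcp_rot: [[0.936, 0.279, -0.215], [0.272, -0.96, -0.063], [-0.224, 0.0, -0.975]]
force: [-2.6, 0.5, -0.3]
opening: 0.666
```

```bash
python3 - <<'E'
from h import *
import pickle
s,im,d=save('wrist','w9');  print(where(s)); to(s,50.3,0,13)
crop('w9','w9a',220,60,190,140,4)
E
```

```text
{'O': array([-8.5, -0.3, 11.6]), 'tip': array([43.1, -0.3, -0.3]), 'tail': array([-57.2,  -0.4,  22.8]), 'tilt': np.float64(12.96), 'roll': np.float64(-0.01), 'yaw': np.float64(0.02), 'F': array([-2.3,  1.2, -0.3]), 't': 12.9833}
shift/25 [ 0.278 -0.013 -0.079] rot/6 [ 0.002 -0.007  0.004]
```

View pics/w9a.png

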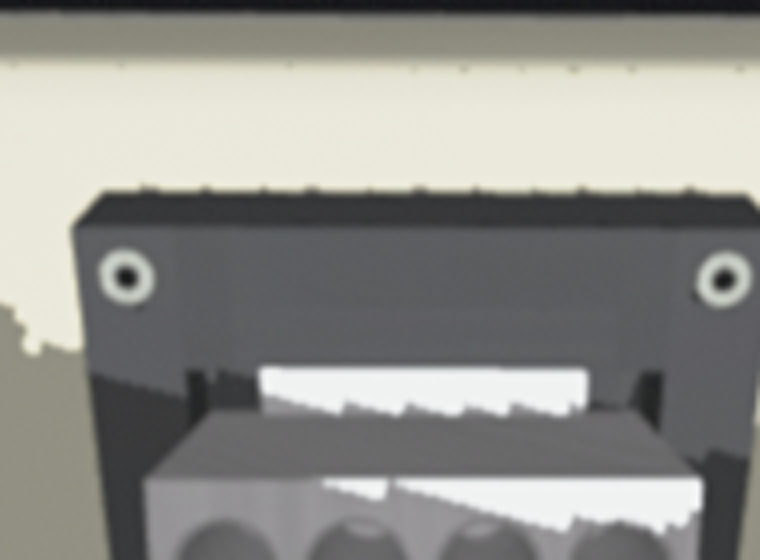

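Emit:
arm_command(commands=[{"translation": [0.06,0,-0.04],"dr": [0,0,0],"jaw": 1},{"translation": [0.07,0,-0.02],"dr": [0,0,0],"jaw": 1},{"translation": [0.07,0,-0.02],"dr": [0,0,0],"jaw": 1},{"translation": [0,0,0],"dr": [0,0,0],"jaw": 1}])

```text
time_s: 13.37
position: [0.5611, 0.1469, 0.1121]
tcp_rot: [[0.936, 0.279, -0.215], [0.272, -0.96, -0.063], [-0.224, -0.0, -0.975]]
force: [-0.5, -1.1, 0.9]
opening: 0.662
```

```bash
python3 - <<'E'
from h import *
s=read_state();  print(where(s)); to(s,50.5,0.5,12)
E
```

```text
{'O': array([-3. , -0.3, 11.6]), 'tip': array([48.6, -0.3, -0.3]), 'tail': array([-51.8,  -0.3,  22.8]), 'tilt': np.float64(12.97), 'roll': np.float64(0.0), 'yaw': np.float64(0.02), 'F': array([-0.8, -0.9,  0.9]), 't': 13.3667}
shift/25 [ 0.044 -0.011 -0.012] rot/6 [0.001 0.161 0.004]
```

Emit:
arm_command(commands=[{"translation": [0.04,0,-0.03],"dr": [0,0,0],"jaw": 1},{"translation": [0.04,0,-0.01],"dr": [0,0,0],"jaw": 1},{"translation": [0,0,0],"dr": [0,0,0],"jaw": 1}])

```text
time_s: 13.62
position: [0.5629, 0.1474, 0.1123]
tcp_rot: [[0.936, 0.279, -0.216], [0.272, -0.96, -0.063], [-0.225, -0.0, -0.974]]
force: [-0.9, -0.5, -1.5]
opening: 0.661
```

```bash
python3 - <<'E'
from h import *
s,im,d=save('wrist','w10');  print(where(s)); to(s,50.8,0,10)
crop('w10','w10a',220,60,190,140,4)
E
```

```text
{'O': array([-1.1, -0.3, 11.8]), 'tip': array([50.5, -0.2, -0.1]), 'tail': array([-49.8,  -0.3,  23. ]), 'tilt': np.float64(12.99), 'roll': np.float64(0.0), 'yaw': np.float64(0.02), 'F': array([-1. , -0.3, -1.5]), 't': 13.6167}
shift/25 [-0.058 -0.011  0.104] rot/6 [-0.     0.498  0.003]
```

View pics/w10a.png

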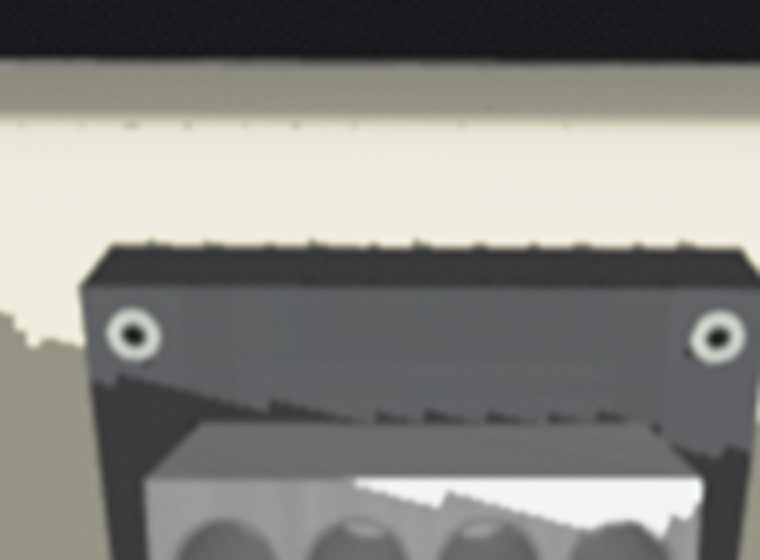

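Emit:
arm_command(commands=[{"translation": [-0.02,0,0.04],"dr": [0,0.2,0],"jaw": 1},{"translation": [-0.02,0,0.04],"dr": [0,0.2,0],"jaw": 1},{"translation": [0,0,0.02],"dr": [0,0.15,0],"jaw": 1},{"translation": [0,0,0],"dr": [0,0,0],"jaw": 1}])

```text
time_s: 14.0
position: [0.5614, 0.147, 0.1103]
tcp_rot: [[0.947, 0.279, -0.16], [0.275, -0.96, -0.046], [-0.167, -0.0, -0.986]]
force: [-0.5, -0.5, -4.3]
opening: 0.663
```

```bash
python3 - <<'E'
from h import *
s=read_state();  print(where(s)); to(s,51,0,9.5)
E
```

```text
{'O': array([-0.8, -0.2,  9.4]), 'tip': array([51.5, -0.2,  0.5]), 'tail': array([-50.1,  -0.2,  17.7]), 'tilt': np.float64(9.61), 'roll': np.float64(0.01), 'yaw': np.float64(0.01), 'F': array([-0.6, -0.4, -4.3]), 't': 14.0}
shift/25 [-0.018 -0.009  0.028] rot/6 [-0.001  0.018  0.002]
```

Emit:
arm_command(commands=[{"translation": [0,0,0],"dr": [0,0,0],"jaw": 0},{"translation": [0,0,0],"dr": [0,0,0],"jaw": 0},{"translation": [0,0,0],"dr": [0,0,0],"jaw": 0},{"translation": [0,0,0],"dr": [0,0,0],"jaw": 0},{"translation": [0,0,0],"dr": [0,0,0],"jaw": 0},{"translation": [0,0,0],"dr": [0,0,0],"jaw": 0}])

```text
time_s: 14.5
position: [0.5617, 0.147, 0.1106]
tcp_rot: [[0.947, 0.279, -0.161], [0.275, -0.96, -0.047], [-0.167, 0.0, -0.986]]
force: [-0.4, 0.3, -0.4]
opening: 0.973
```

Emit:
arm_command(commands=[{"translation": [0,0,-0.4],"dr": [0,0,0],"jaw": 0},{"translation": [0,0,-0.8],"dr": [0,0,0],"jaw": 0},{"translation": [0,0,-1],"dr": [0,0,0],"jaw": 0},{"translation": [0,0,-1],"dr": [0,0.4,0],"jaw": 1},{"translation": [0,0,0],"dr": [0,0.6,0],"jaw": 1},{"translation": [0,0,0],"dr": [0,0.58,0],"jaw": 1},{"translation": [0,0,0],"dr": [0,0,0],"jaw": 1},{"translation": [0,0,0],"dr": [0,0,0],"jaw": 1}])

```text
time_s: 15.17
position: [0.5739, 0.1507, 0.1902]
tcp_rot: [[0.96, 0.279, -0.004], [0.279, -0.96, -0.001], [-0.004, 0.0, -1.0]]
force: [0.6, 0.1, -0.6]
opening: 0.706
```

```bash
python3 - <<'E'
from h import *
s,im,d=save('wrist','w11');print(where(s),s['position'],s['opening'])
save('side','s11')
crop('s11','s11a',270,220,150,110,5)
t=SEAT+RS@[-.039,0,.066+.008+.008]
print((s['tcp_rot'].T@(t-s['position'])/.025).round(3))
E
```

```text
{'O': array([17.7, -0.2, 88.8]), 'tip': array([70.7, -0.2, 88.6]), 'tail': array([-32.3,  -0.3,  89. ]), 'tilt': np.float64(0.22), 'roll': np.float64(-0.0), 'yaw': np.float64(0.01), 'F': array([ 0.6, -0.1, -0.6]), 't': 15.1667} [0.57392982 0.15065225 0.19019134] 0.7059046209646535
[-2.269 -0.01   1.616]
```

View pics/w11.png

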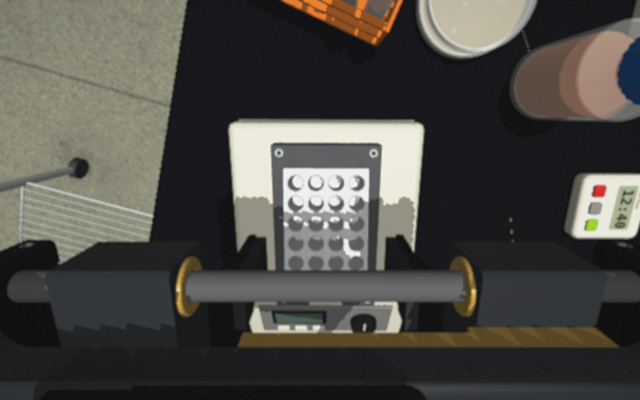

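View pics/s11a.png

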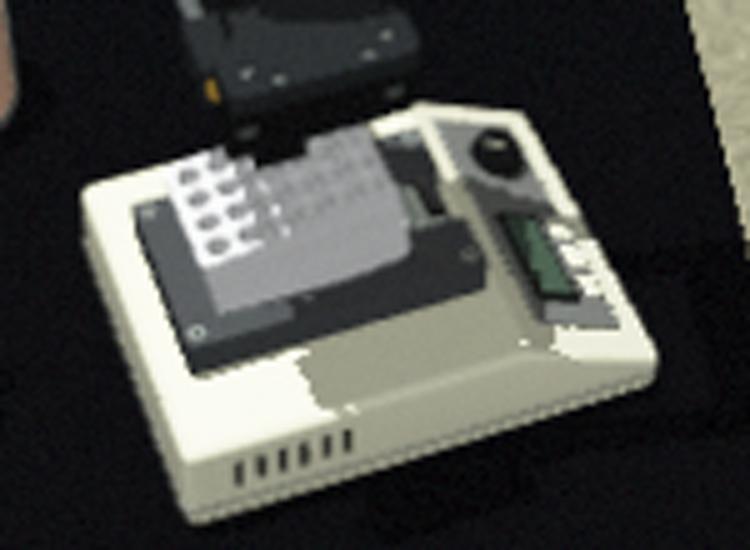

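Emit:
arm_command(commands=[{"translation": [-0.76,0,0],"dr": [0,0,0],"jaw": 1},{"translation": [-0.76,0,0],"dr": [0,0,0],"jaw": 1},{"translation": [-0.75,0,0.2],"dr": [0,0,0],"jaw": 1},{"translation": [0,0,0.7],"dr": [0,0,0],"jaw": 1},{"translation": [0,0,0.7],"dr": [0,0,0],"jaw": 1},{"translation": [0,0,0],"dr": [0,0,0],"jaw": 1},{"translation": [0,0,0],"dr": [0,0,0],"jaw": 1}])

```text
time_s: 15.85
position: [0.5199, 0.1349, 0.1486]
tcp_rot: [[0.96, 0.279, -0.006], [0.279, -0.96, -0.001], [-0.006, -0.001, -1.0]]
force: [0.6, -0.3, 0.4]
opening: 0.083
```

Emit:
arm_command(commands=[{"translation": [0,0,0.12],"dr": [0,0,0],"jaw": 1},{"translation": [0,0,0.12],"dr": [0,0,0],"jaw": 1},{"translation": [0,0,0],"dr": [0,0,0],"jaw": 1}])

```text
time_s: 16.1
position: [0.5202, 0.1349, 0.1436]
tcp_rot: [[0.96, 0.279, -0.003], [0.279, -0.96, -0.001], [-0.003, 0.0, -1.0]]
force: [-0.8, 0.9, 0.3]
opening: 0.008
```

```bash
python3 - <<'E'
from h import *
s=read_state();print((RS.T@(s['position']-SEAT)*1e3-[0,0,8]).round(1),s['force'].round(1),s['opening'])
E
```

```text
[-38.1  -0.4  67.6] [-0.8  0.9  0.3] 0.008115938481925147
```

Fingertips are shut and just above the raised end. Press down stepwise, to a fingertip height of 50 mm above the seat.

Emit:
arm_command(commands=[{"translation": [0,0,0.1],"dr": [0,0,0],"jaw": 1},{"translation": [0,0,0.1],"dr": [0,0,0],"jaw": 1},{"translation": [0,0,0],"dr": [0,0,0],"jaw": 1}])

```text
time_s: 16.35
position: [0.5191, 0.1348, 0.139]
tcp_rot: [[0.96, 0.28, -0.004], [0.28, -0.96, -0.001], [-0.004, -0.0, -1.0]]
force: [-1.9, -0.7, 2.6]
opening: 0.007
```

Emit:
arm_command(commands=[{"translation": [0,0,0.1],"dr": [0,0,0],"jaw": 1},{"translation": [0,0,0.1],"dr": [0,0,0],"jaw": 1},{"translation": [0,0,0],"dr": [0,0,0],"jaw": 1}])

```text
time_s: 16.6
position: [0.5197, 0.1349, 0.1335]
tcp_rot: [[0.96, 0.279, -0.003], [0.279, -0.96, -0.001], [-0.003, 0.0, -1.0]]
force: [-0.2, 0.3, 0.1]
opening: 0.006
```

Emit:
arm_command(commands=[{"translation": [0,0,0.1],"dr": [0,0,0],"jaw": 1},{"translation": [0,0,0],"dr": [0,0,0],"jaw": 1}])

```text
time_s: 16.77
position: [0.5198, 0.1348, 0.1306]
tcp_rot: [[0.96, 0.279, -0.003], [0.279, -0.96, -0.001], [-0.003, -0.0, -1.0]]
force: [-0.1, -0.1, 0.4]
opening: 0.007
```

```bash
python3 - <<'E'
from h import *
save('side','s12');save('wrist','w12')
crop('s12','s12a',270,220,150,110,5)
E
```

```text
(no output)
```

View pics/s12a.png

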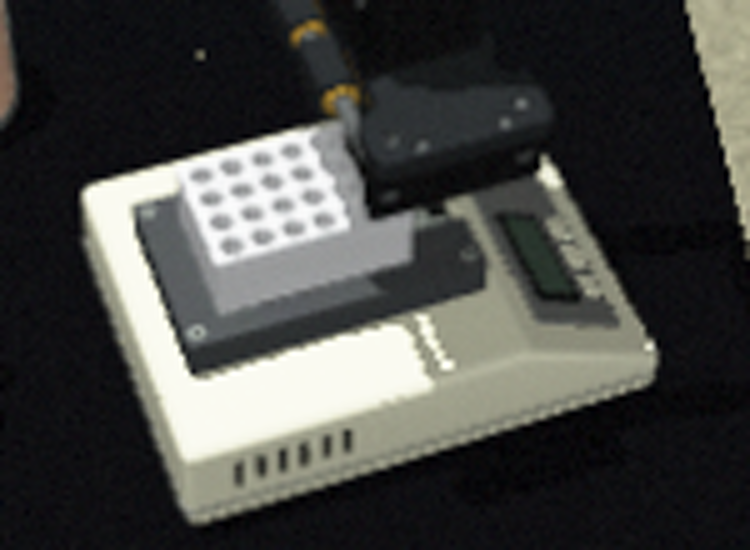

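View pics/w12.png

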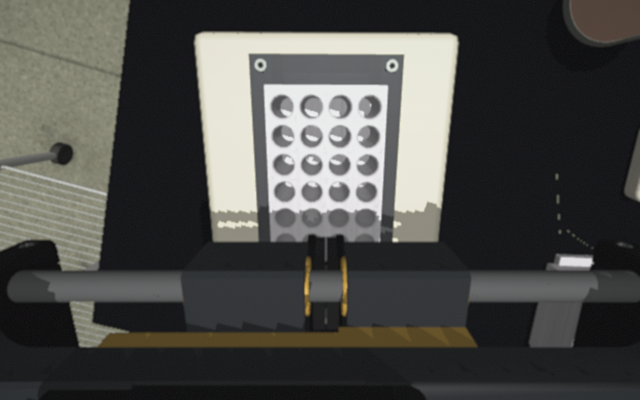

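Emit:
arm_command(commands=[{"translation": [0,0,0.1],"dr": [0,0,0],"jaw": 1},{"translation": [0,0,0],"dr": [0,0,0],"jaw": 1}])

```text
time_s: 17.03
position: [0.5196, 0.1348, 0.1281]
tcp_rot: [[0.96, 0.279, -0.004], [0.279, -0.96, -0.001], [-0.004, -0.0, -1.0]]
force: [0.3, 0.1, -0.1]
opening: 0.006
```

Emit:
arm_command(commands=[{"translation": [0,0,0.08],"dr": [0,0,0],"jaw": 1},{"translation": [0,0,0],"dr": [0,0,0],"jaw": 1}])

```text
time_s: 17.2
position: [0.5198, 0.1348, 0.1265]
tcp_rot: [[0.96, 0.279, -0.003], [0.279, -0.96, -0.001], [-0.003, 0.0, -1.0]]
force: [0.7, -0.0, 0.2]
opening: 0.002
```

Emit:
arm_command(commands=[{"translation": [0,0,0.05],"dr": [0,0,0],"jaw": 1},{"translation": [0,0,0],"dr": [0,0,0],"jaw": 1}])

```text
time_s: 17.37
position: [0.5199, 0.1348, 0.1264]
tcp_rot: [[0.96, 0.279, -0.002], [0.279, -0.96, -0.001], [-0.003, 0.0, -1.0]]
force: [-1.9, -0.7, 9.7]
opening: 0.006
```

Emit:
arm_command(commands=[{"translation": [0,0,0.04],"dr": [0,0,0],"jaw": 1},{"translation": [0,0,0],"dr": [0,0,0],"jaw": 1}])

```text
time_s: 17.53
position: [0.5199, 0.1349, 0.1264]
tcp_rot: [[0.96, 0.28, -0.002], [0.28, -0.96, -0.001], [-0.002, 0.0, -1.0]]
force: [-4.2, -0.2, 15.7]
opening: 0.008
```

Emit:
arm_command(commands=[{"translation": [0,0,-0.5],"dr": [0,0,0],"jaw": 1},{"translation": [0,0,-1],"dr": [0,0,0],"jaw": 1},{"translation": [0,0,-1],"dr": [0,0,0],"jaw": 1},{"translation": [0,0,-1],"dr": [0,0,0],"jaw": 1},{"translation": [-0.8,0,-1],"dr": [0,0,0],"jaw": 1},{"translation": [-1,0,0],"dr": [0,0,0],"jaw": 1},{"translation": [-1,0,0],"dr": [0,0,0],"jaw": 1},{"translation": [0,0,0],"dr": [0,0,0],"jaw": 1},{"translation": [0,0,0],"dr": [0,0,0],"jaw": 1}])

```text
time_s: 18.28
position: [0.4517, 0.1153, 0.2371]
tcp_rot: [[0.96, 0.279, -0.003], [0.279, -0.96, -0.001], [-0.003, -0.0, -1.0]]
force: [-0.8, -0.4, 0.9]
opening: 0.012
```

```bash
python3 - <<'E'
from h import *
import pickle
s,im,d=save('wrist','w13');pickle.dump(s,open('w13.pkl','wb'));print(s['position'],s['force'],s['time_s'])
save('side','s13')
crop('s13','s13a',270,220,150,110,5)
crop('w13','w13a',250,60,190,140,4)
P=pts('wrist',d,s);Q=(P-SEAT)@RS*1e3
m=(abs(Q[...,2]-50)<8)&(abs(Q[...,0])<45)&(abs(Q[...,1])<29)&(d>0)
A=Q[m];c,*_=np.linalg.lstsq(np.c_[A[:,:2],np.ones(len(A))],A[:,2],rcond=None);print(len(A),c, np.median(A[:,2]))
E
```

```text
[0.45165802 0.1152854  0.23709925] [-0.76367044 -0.43496933  0.89113938] 18.2833
5760 [-6.94694815e-03  3.13898374e-04  4.88120135e+01] 49.080711828950626
```

View pics/s13a.png

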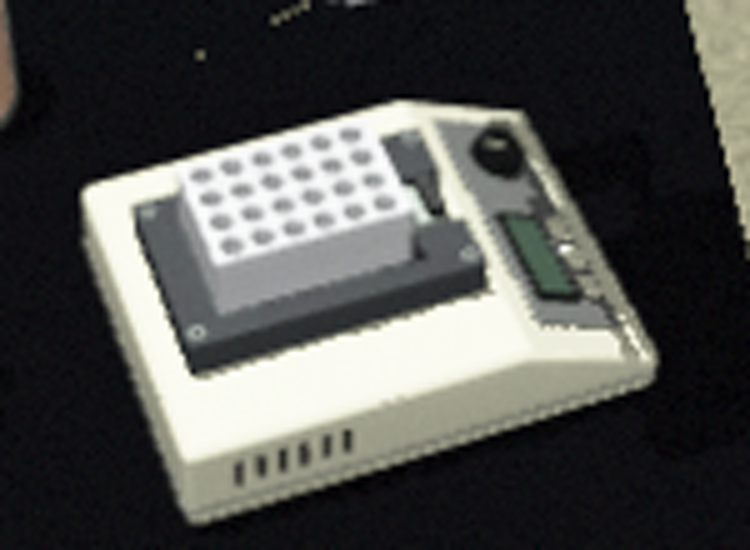

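View pics/w13a.png

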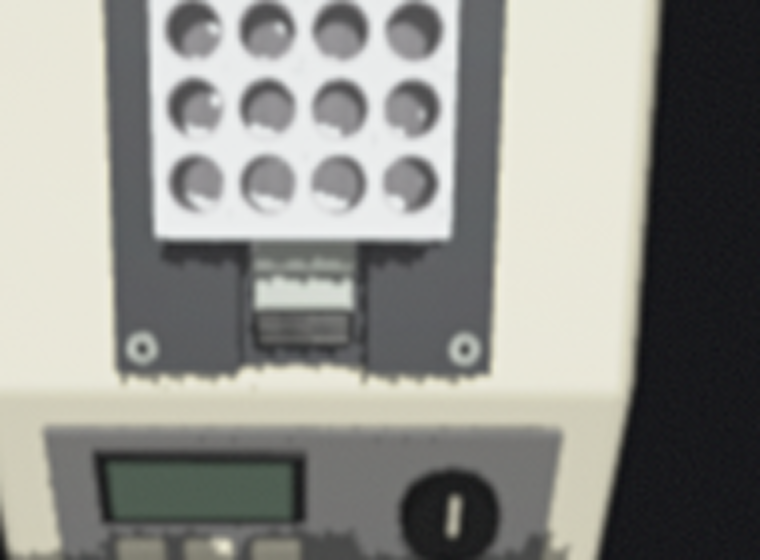

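```bash
python3 - <<'E'
from h import *
import pickle
def f(n,off,k,x,y,z):
    s=pickle.load(open(n+'.pkl','rb'));p=atz('wrist',off[0]+(x+.5)/k-.5,off[1]+(y+.5)/k-.5,z,s);return (RS.T@(p-SEAT)*1e3).round(1)
print('block near edge',f('w13',(250,60),4,155,240,.118),f('w13',(250,60),4,452,238,.118))
for y in (240,275,308): print('now',y,f('w13',(250,60),4,303,y,.088))
for y in (395,450,492): print('before',y,f('w2',(290,115),5.5,355,y,.088))
print('screw',f('w13',(250,60),4,142,348,.084),f('w2',(290,115),5.5,133,533,.084))
from h import crop
crop('w13','w13b',290,110,80,50,9)
E
```

```text
block near edge [-45.2  29.4  50. ] [-44.8 -29.   50. ]
now 240 [-46.2   0.3  20. ]
now 275 [-53.7   0.3  20. ]
now 308 [-60.9   0.3  20. ]
before 395 [-43.6   1.2  20. ]
before 450 [-52.9   0.7  20. ]
before 492 [-60.2   0.3  20. ]
screw [-70.1  36.7  16. ] [-69.8  37.1  16. ]
```

View pics/w13b.png

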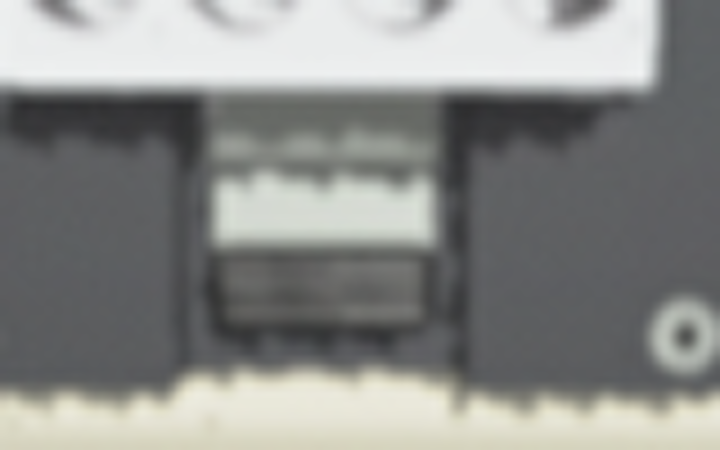

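```bash
python3 - <<'E'
from h import *
print(hand_in())
E
```

```text
the job is handed in; nothing more can be done
None
```

I fitted block_24 into the mixer pocket and handed the job in after about 18.4 s on the robot's clock. `hand_in()` gives no verdict, so these are my own last measurements.

I gripped the block across y, tilted it 13°, lowered its wide tongue to the pocket floor and slid it under the lip. I then let it down onto the catch, released it, and pressed the -x end with the closed fingertips until it was flat.

**Last checks, from the wrist camera after the arm had backed off:**
- **Flatness:** the top is level within about 0.007 rad. In the final press the fingertips met it 50.4 mm above the seat at about 16 N; the nominal height is 50 mm.
- **Position:** the front edge is at x = -45.0 mm, as it should be when home. Yaw error is about 0.007 rad.
- **Catch:** it is forward over the narrow tongue, within about 0.8 mm of where it stood before.
- **Robot:** clear of everything.

**Disagreements:**
- The depth image puts the top at about 49 mm, 1 mm below nominal. I put this down to depth error and the holes.
- I saw no clear force peak or snap while pressing. The readings stayed under 3 N until the block was already flat. I take the catch as snapped from its position and the flat block.

The other block, the bottle and the timer were never touched. I did not re-measure their positions at the end.

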